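# Find the empty bay of the forms sorter and push its lid open

## Robot

A 7-joint arm with a two-finger parallel gripper is mounted at the origin on the work surface. World frame = base frame: x ahead of the robot, y to its left, z up, the work surface at z = 0. Lengths are in m, angles in rad, forces in N, time in s.
With the tool pointing down it reaches from about 0.425 to 0.875 m from the base axis. Payload 8.4 kg.
Tool frame: the origin (TCP) lies midway between the tips of the shut fingers; the grasp point (between the pads) lies 19 mm behind it; z points along the fingers, y is the direction in which the jaws open and shut (so a half turn about z gives the same grasp; the last joint's range is limited). The gripper opens to 87 mm and grips with 3 to 60 N. Pads are 19 mm wide; open, the fingers measure 117 mm over their backs; the gripper's body (75 mm by 190 mm) begins 51 mm behind the grasp point.
Start: joints at [1.211, 0.333, 0.04, 1.465, -0.013, 1.343, -0.059], TCP at [0.168, -0.628, 0.223] pointing down, gripper open.
Joint ranges: [-2.58, 2.58], [-0.38, 2.09], [-1.3, 1.39], [0.25, 2.4], [-1.5, 4.64], [0.08, 2.09], [-2.65, 2.65]. Speed limits (rad/s): [2.22, 2.22, 2.79, 2.79, 3.14, 3.14, 3.14].

## Interface

Orientations are given as a unit quaternion [w, x, y, z].
In Python, from cell import arm gives the robot as it stands.
- The arm moves only by the tool carry_out, never from a script. Its argument "deltas" is a list that holds one entry, the list of rows, each a list of 6 numbers: the shift along the tool's x, y, z in m, then the turn, a rotation vector about the tool's x, y, z in rad. In form: [[[dx, dy, dz, wx, wy, wz], ...]]. A call has 1 to 12 rows; each row is the pose to reach, as a shift and turn from the pose measured when the call began, along the tool's axes at that moment; what a row does not reach only later rows make up. A row lasts 1/8 s, in which the tool goes at most 62.5 mm and 10.7 degrees, less where a joint would pass 70% of its speed; a pose out of reach is approached as far as the arm can. A call with a gripper value outside its range is refused whole. "gripper" is the finger opening in m, from 0 to 0.087, set as the call begins (left out, the last holds). The fingers move at their own pace and stop on an object; the grip force is fixed at half the most. Time passes only in rows, so rows that repeat a pose let the fingers close. It gives the time, the measured TCP pose, the force and the opening at its end, in the units of the state.
- arm.state(): the state, without advancing time (a new reading comes with each control period).
- arm.camera(name): name is "scene" or "top"; returns (picture, depth): 384x512x3 uint8, blue, green, red; 384x512 float32, m along the optical axis (not along the pixel's ray), 0 where there is no reading.
- arm.get_calibration(name): a dict with "fx", "fy", "cx", "cy" (pixels), "camera_from_world" (4x4, takes a point from world to camera coordinates). Camera axes: x right, y down, z forward; pixel columns grow to the right and rows downward; lengths in m; the calibration is good to about 2 mm. A picture is of the moment at which its call begins. get_calibration takes no time and is no camera call.
- arm.hand_in(): hands the job in, once; it reports no verdict.
The state is a dict: "time_s": time; "qpos": joint angles; "qvel": joint speeds; "effort": joint torques, N m; "tool_pos": TCP position; "tool_rot": TCP orientation; "force": force on the tool from outside, world axes, zero at the start; "wrist_torque": the same for the moment, N m; "opening": opening from 0.0 (shut) to 1.0 (fully open).
Only numpy, scipy, OpenCV 4.12 (cv2) and the standard library are available. Lean on these libraries where they do the work, as an engineer would, in place of code of your own. Each camera call takes 0.05 s, during which the arm holds its last target. There are 200 camera calls.

## Task

Three of the sorter's four bays are packed full, so their identical lids sit firm; the lid of the empty bay rocks. Press gently with closed fingertips on the black strips to find the lid that rocks, then push that lid down until it is fully open, and leave it open. Leave the other lids shut, and do not pick up or shift anything on the desk.

Things in the scene. Friction and masses are not known exactly. Their poses are not given: they have to be found in the camera images.
- sorter: forms sorter fixed to the desk: beige steel box 112 mm (its x) by 372 mm (its y) by 112 mm tall, open at the top and divided into four bays in a row along its y, each closed by a swing lid. Origin: centre of its underside. Its -x side is the near side, towards the robot. Walls and dividers are 4 mm thick, their top edges 112 mm above the desk. What lies in the bays is hidden
- lid1 (a joint): swing of lid 1 (1 to 4 run from the sorter's +y end to its -y end): 0 = shut, level; grows as the near edge goes down and the far edge up; 0.85 rad = fully open, at its stop (near edge 47 mm down, nothing below in the way). Over a full bay it gives a little and springs back (about 5 N per mm at the strip, never over 0.14 rad); over the empty bay it swings down under 2 to 4 N on its strip and stays where left
- lid1_strip (a point): centre of the black finger strip (30 by 78 mm, flush) on top of lid 1, by its near edge; 111 mm above the desk when shut; turns with the lid. Lid: light grey plate 100 (x) by 86 (y) by 6 mm. Its hinge axis runs along the sorter's y, 45 mm beyond the strip's centre, 3 mm under the lid's top; near edge 62 mm, far edge 38 mm, the sorter's near wall 64 mm from the axis
- lid2 (a joint): swing of lid 2 (1 to 4 run from the sorter's +y end to its -y end): 0 = shut, level; grows as the near edge goes down and the far edge up; 0.85 rad = fully open, at its stop (near edge 47 mm down, nothing below in the way). Over a full bay it gives a little and springs back (about 5 N per mm at the strip, never over 0.14 rad); over the empty bay it swings down under 2 to 4 N on its strip and stays where left
- lid2_strip (a point): centre of the black finger strip (30 by 78 mm, flush) on top of lid 2, by its near edge; 111 mm above the desk when shut; turns with the lid. Lid: light grey plate 100 (x) by 86 (y) by 6 mm. Its hinge axis runs along the sorter's y, 45 mm beyond the strip's centre, 3 mm under the lid's top; near edge 62 mm, far edge 38 mm, the sorter's near wall 64 mm from the axis
- lid3 (a joint): swing of lid 3 (1 to 4 run from the sorter's +y end to its -y end): 0 = shut, level; grows as the near edge goes down and the far edge up; 0.85 rad = fully open, at its stop (near edge 47 mm down, nothing below in the way). Over a full bay it gives a little and springs back (about 5 N per mm at the strip, never over 0.14 rad); over the empty bay it swings down under 2 to 4 N on its strip and stays where left
- lid3_strip (a point): centre of the black finger strip (30 by 78 mm, flush) on top of lid 3, by its near edge; 111 mm above the desk when shut; turns with the lid. Lid: light grey plate 100 (x) by 86 (y) by 6 mm. Its hinge axis runs along the sorter's y, 45 mm beyond the strip's centre, 3 mm under the lid's top; near edge 62 mm, far edge 38 mm, the sorter's near wall 64 mm from the axis
- lid4 (a joint): swing of lid 4 (1 to 4 run from the sorter's +y end to its -y end): 0 = shut, level; grows as the near edge goes down and the far edge up; 0.85 rad = fully open, at its stop (near edge 47 mm down, nothing below in the way). Over a full bay it gives a little and springs back (about 5 N per mm at the strip, never over 0.14 rad); over the empty bay it swings down under 2 to 4 N on its strip and stays where left
- lid4_strip (a point): centre of the black finger strip (30 by 78 mm, flush) on top of lid 4, by its near edge; 111 mm above the desk when shut; turns with the lid. Lid: light grey plate 100 (x) by 86 (y) by 6 mm. Its hinge axis runs along the sorter's y, 45 mm beyond the strip's centre, 3 mm under the lid's top; near edge 62 mm, far edge 38 mm, the sorter's near wall 64 mm from the axis
- spray: loose yellow spray bottle, 34 mm across, 105 mm tall, upright; bystander. Origin: centre of its underside
- tumbler: loose amber glass tumbler with copper lid, 66 mm across, 165 mm tall, upright; bystander. Origin: centre of its underside
- pen_cup: loose pink pen cup, 76 mm across, 95 mm tall, pens standing in it up to 155 mm; bystander. Origin: centre of its underside
- phone: loose black phone lying flat, 74 by 150 by 9 mm; bystander. Origin: centre of its underside

How it is judged:
By the outcome, as a careful person would: the job done as asked, in the order asked, and still so for the second after the job is handed in, with the robot touching nothing.
It also fails if it takes over 38 s, if anything falls off the work surface, if the arm or the gripper's body presses on something with over 40 N, if the wrist force passes 120 N, or if a joint passes its speed limit or range.

## Working session

There is one attempt and no reset: what is moved stays moved. The work goes in short steps, Python scripts to look and compute and a tool call to move; the robot and the scene stay as the last step left them, time stands still between calls to the robot, and variables do not carry over. Pictures are saved under pics/ and viewed, about 8 in all and at most 12, crops included, and the job is handed in when it is done.

Besides the shell and the picture viewer there is one more tool, called after ">>>" by a JSON object that holds its "fn" and its "kwargs", one argument or row to a line. carry_out: Moves the arm, as the interface text tells. Its arguments: {"type":"object","properties":{"deltas":{"type":"array"},"gripper":{"type":"number"}},"required":["deltas"]}

```bash
ls; mkdir -p pics
python3 - <<'E'
from cell import arm
import cv2,numpy as np
s=arm.state(); print(s)
for n in("scene","top"):
    p,d=arm.camera(n); cv2.imwrite(f"pics/{n}0.png",p); np.save(f"{n}0.npy",d)
    print(n,arm.get_calibration(n))
E
```

```text
pics
{'time_s': 0.0, 'qpos': array([ 1.21077641,  0.33391989,  0.03986738,  1.46628827, -0.01340199,
        1.34327302, -0.0585122 ]), 'qvel': array([-1.74465031e-05, -4.88844503e-04, -5.29683873e-04,  1.62369522e-04,
        6.52118737e-04, -1.51533640e-03,  1.35151442e-04]), 'effort': array([-9.28768486e-06, -6.56357288e+01,  1.33588113e+00, -4.03792512e+01,
       -5.95158921e-02,  4.48111875e-02,  2.17915867e-04]), 'tool_pos': array([ 0.16747209, -0.62756928,  0.22164504]), 'tool_rot': array([-7.95744021e-04,  9.91509902e-01,  1.30028674e-01, -1.58117302e-04]), 'force': array([ 0.24412299, -0.20768465,  0.29817841]), 'wrist_torque': array([-0.01088129, -0.02646171,  0.00105405]), 'opening': 0.9999526048564306}
scene {'fx': 434.9393212338246, 'fy': 434.9393212338246, 'cx': 264.4276829935309, 'cy': 188.68229576826332, 'camera_from_world': array([[-0.41157598,  0.91133775, -0.00828916,  0.20542417],
       [ 0.64193858,  0.28343049, -0.7124479 , -0.31409581],
       [-0.64693127, -0.29854757, -0.70167605,  1.50465835],
       [ 0.        ,  0.        ,  0.        ,  1.        ]])}
top {'fx': 349.2697360223136, 'fy': 349.2697360223136, 'cx': 255.93196688674084, 'cy': 188.9746836527171, 'camera_from_world': array([[-0.02008073, -0.9993828 ,  0.02882345,  0.02604323],
       [-0.99155615,  0.01621274, -0.12866057,  0.5861835 ],
       [ 0.12811385, -0.03116366, -0.99126972,  0.83233146],
       [ 0.        ,  0.        ,  0.        ,  1.        ]])}
```

View pics/scene0.png

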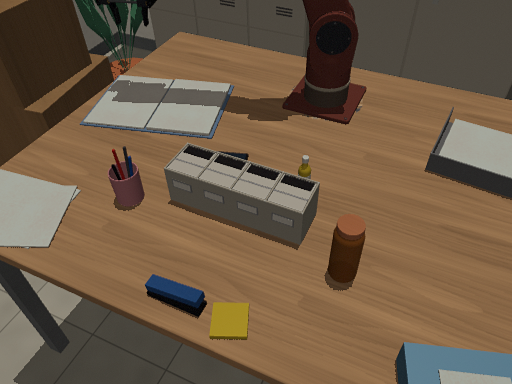

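View pics/top0.png

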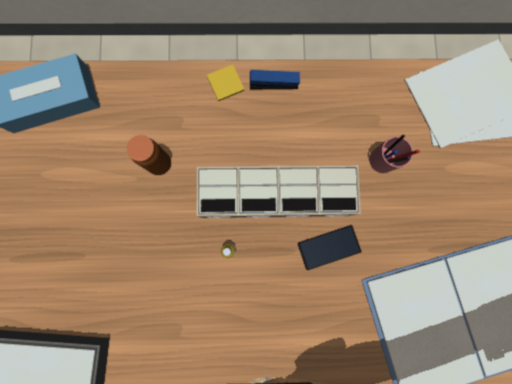

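The scene view shows the sorter in the middle, with the pen cup and phone at its right, and the spray and tumbler at its left as the robot sees it. In the top view the strips lie at about (218,206), (258,206), (298,205) and (339,204). The spray is at (228,249), the tumbler at (143,148), the pen cup at (397,153), and the phone at (329,247).

```bash
cat > h.py <<'E'
from cell import arm
import numpy as np
from scipy.spatial.transform import Rotation as R
def pix(n,u,v,z):
    c=arm.get_calibration(n);T=np.linalg.inv(c["camera_from_world"])
    r=T[:3,:3]@[(u-c["cx"])/c["fx"],(v-c["cy"])/c["fy"],1];o=T[:3,3]
    return o+r*(z-o[2])/r[2]
def rot(s): return R.from_quat(np.r_[s["tool_rot"][1:],s["tool_rot"][0]])
E
python3 - <<'E'
from h import *
import cv2
p=cv2.imread("pics/top0.png"); cv2.imwrite("pics/crop1.png",cv2.resize(p[155:275,185:375],None,fx=4,fy=4,interpolation=cv2.INTER_CUBIC))
for n,u,v,z in[("s1",218,206,.111),("s2",258,206,.111),("s3",298,205,.111),("s4",339,204,.111),("spray",227,252,.105),("tumb",141,147,.165),("cup",396,153,.095),("phone",329,247,.009)]: print(n,pix("top",u,v,z).round(3))
print(rot(arm.state()).as_matrix().round(3))
E
```

```text
s1 [0.54  0.104 0.111]
s2 [0.538 0.014 0.111]
s3 [ 0.539 -0.077  0.111]
s4 [ 0.539 -0.171  0.111]
spray [0.437 0.085 0.105]
tumb [0.664 0.263 0.165]
cup [ 0.66  -0.319  0.095]
phone [ 0.439 -0.168  0.009]
[[ 0.966  0.258 -0.   ]
 [ 0.258 -0.966  0.001]
 [-0.    -0.001 -1.   ]]
```

View pics/crop1.png

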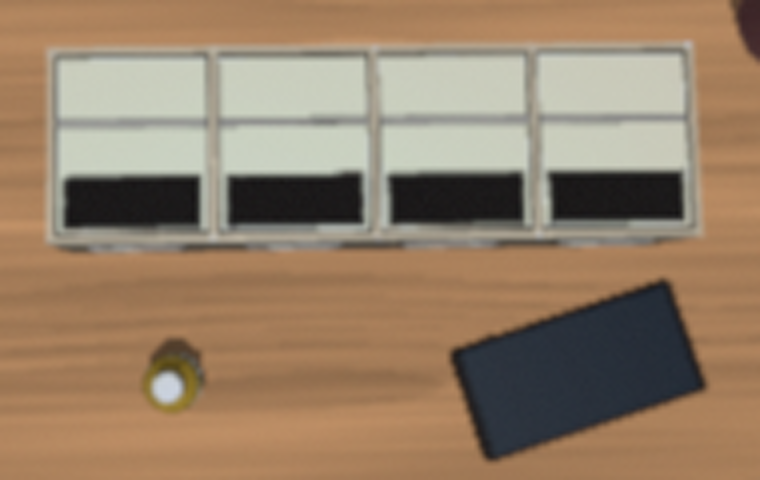

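>>> {"fn": "carry_out", "kwargs": {
  "deltas": [
    [[0.048,-0.035,0,0,0,0.026],[0.096,-0.069,0,0,0,0.052],[0.143,-0.104,0,0,0,0.078],[0.191,-0.138,0,0,0,0.104],[0.238,-0.172,0,0,0,0.13],[0.286,-0.207,0.005,0,0,0.156],[0.334,-0.241,0.015,0,0,0.182],[0.382,-0.276,0.03,0,0,0.209],[0.429,-0.31,0.045,0,0,0.235],[0.477,-0.345,0.06,0,0,0.261],[0.477,-0.345,0.06,0,0,0.261],[0.477,-0.345,0.06,0,0,0.261]]
  ],
  "gripper": 0
}}

```text
time_s: 1.6
tool_pos: [0.539, -0.1713, 0.1617]
tool_rot: [-0.001, 1.0, 0.0, -0.001]
force: [-0.4, -1.2, -0.7]
opening: 0.004
```

>>> {"fn": "carry_out", "kwargs": {
  "deltas": [
    [[0,0,0.022,0,0,0],[0,0,0.044,0,0,0],[0,0,0.048,0,0,0],[0,0,0.05,0,0,0],[0,0,0.0515,0,0,0],[0,0,0.053,0,0,0],[0,0,0.0535,0,0,0],[0,0,0.0535,0,0,0],[0,0,0.0535,0,0,0]]
  ]
}}

```text
time_s: 2.72
tool_pos: [0.5393, -0.1719, 0.1095]
tool_rot: [-0.0, 1.0, -0.0, -0.0]
force: [-3.5, -1.0, 7.1]
opening: 0.002
```

Lid 4 is firm: 7 N at 1.5 mm. Lid 3 next.

>>> {"fn": "carry_out", "kwargs": {
  "deltas": [
    [[0,0,-0.025,0,0,0],[0,-0.046,-0.025,0,0,0],[0,-0.093,-0.02,0,0,0],[0,-0.093,-0.008,0,0,0],[0,-0.093,-0.004,0,0,0],[0,-0.093,-0.001,0,0,0],[0,-0.093,0.0005,0,0,0],[0,-0.093,0.001,0,0,0],[0,-0.093,0.001,0,0,0],[0,-0.093,0.001,0,0,0]]
  ]
}}

```text
time_s: 3.98
tool_pos: [0.5392, -0.0801, 0.1093]
tool_rot: [0.0, 1.0, -0.001, -0.0]
force: [-3.8, -0.6, 9.3]
opening: 0.004
```

Lid 3 is firm too (9 N). Lid 2 next.

>>> {"fn": "carry_out", "kwargs": {
  "deltas": [
    [[0,0,-0.025,0,0,0],[0,-0.046,-0.025,0,0,0],[0,-0.092,-0.02,0,0,0],[0,-0.092,-0.008,0,0,0],[0,-0.092,-0.004,0,0,0],[0,-0.092,-0.001,0,0,0],[0,-0.092,0.0005,0,0,0],[0,-0.092,0.001,0,0,0],[0,-0.092,0.001,0,0,0],[0,-0.092,0.001,0,0,0]]
  ]
}}

```text
time_s: 5.22
tool_pos: [0.5395, 0.0119, 0.1085]
tool_rot: [0.0, 1.0, -0.001, -0.0]
force: [0.9, -1.0, 1.0]
opening: 0.001
```

>>> {"fn": "carry_out", "kwargs": {
  "deltas": [
    [[0,0,0.001,0,0,0],[0,0,0.002,0,0,0],[0,0,0.003,0,0,0],[0,0,0.003,0,0,0]]
  ]
}}

```text
time_s: 5.72
tool_pos: [0.5396, 0.012, 0.1054]
tool_rot: [0.0, 1.0, -0.001, 0.0]
force: [0.7, -0.3, 0.7]
opening: 0.003
```

Lid 2 rocks: under 1 N at 5.6 mm down, where a firm lid would give about 28 N. I'll push it down.

>>> {"fn": "carry_out", "kwargs": {
  "deltas": [
    [[0,0,0.004,0,0,0],[0,0,0.008,0,0,0],[0,0,0.012,0,0,0],[0,0,0.016,0,0,0],[0,0,0.02,0,0,0],[0,0,0.024,0,0,0],[0,0,0.027,0,0,0],[0,0,0.027,0,0,0]]
  ]
}}

```text
time_s: 6.72
tool_pos: [0.5392, 0.012, 0.0779]
tool_rot: [0.0, 1.0, -0.001, -0.0]
force: [-0.3, 0.3, 0.3]
opening: 0.008
```

>>> {"fn": "carry_out", "kwargs": {
  "deltas": [
    [[0,0,0.002,0,0,0],[0,0,0.004,0,0,0],[0,0,0.006,0,0,0],[0,0,0.007,0,0,0],[0,0,0.007,0,0,0]]
  ]
}}

```text
time_s: 7.35
tool_pos: [0.5391, 0.0119, 0.0709]
tool_rot: [0.0, 1.0, -0.001, -0.001]
force: [-1.2, 0.3, 0.8]
opening: 0.008
```

Run:
```python
from h import *
import cv2
s=arm.state();print(s["tool_pos"],s["force"])
p,d=arm.camera("scene");cv2.imwrite("pics/s2.png",cv2.resize(p[110:260,140:350],None,fx=3.5,fy=3.5,interpolation=cv2.INTER_CUBIC))
```

```text
[0.53911964 0.01191815 0.07088218] [-1.16941436  0.31827097  0.84037171]
```

View pics/s2.png

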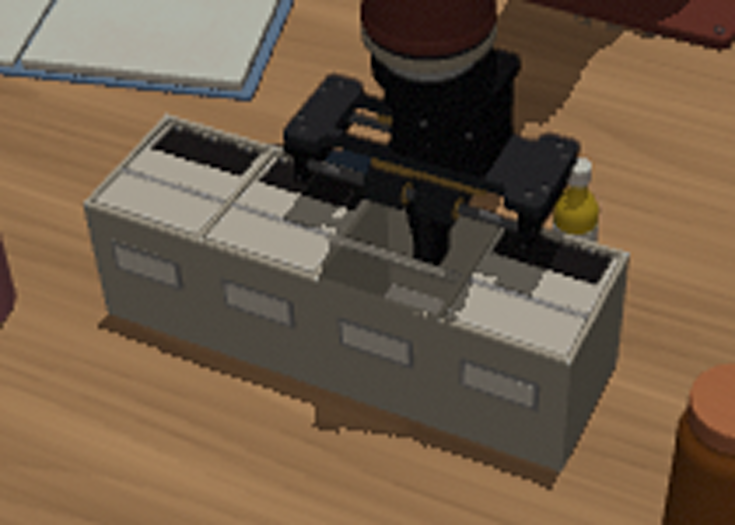

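Lid 2 is tilted down under the fingers at about (430,250) in the crop, and its neighbours look level. The force hasn't risen yet, so the lid isn't at its stop. I'll continue.

>>> {"fn": "carry_out", "kwargs": {
  "deltas": [
    [[0,0,0.001,0,0,0],[0,0,0.002,0,0,0],[0,0,0.003,0,0,0],[0,0,0.004,0,0,0],[0,0,0.004,0,0,0]]
  ]
}}

```text
time_s: 8.02
tool_pos: [0.54, 0.012, 0.0695]
tool_rot: [0.001, 1.0, -0.001, 0.0]
force: [-10.2, -1.2, 26.7]
opening: 0.007
```

The lid is at its stop: 27 N at z = 69.5 mm, close to the predicted 72 mm. I'll retract, move clear and check.

>>> {"fn": "carry_out", "kwargs": {
  "deltas": [
    [[0,0,-0.01,0,0,0],[0,0,-0.04,0,0,0],[0,0,-0.08,0,0,0],[0,0,-0.13,0,0,0],[0,0.05,-0.15,0,0,0],[0,0.11,-0.16,0,0,0],[0,0.17,-0.16,0,0,0],[0,0.23,-0.16,0,0,0],[0,0.29,-0.16,0,0,0],[0,0.35,-0.16,0,0,0],[0,0.35,-0.16,0,0,0],[0,0.35,-0.16,0,0,0]]
  ]
}}

```text
time_s: 9.52
tool_pos: [0.5392, -0.3374, 0.2294]
tool_rot: [0.0, 1.0, -0.001, 0.0]
force: [0.6, 0.5, -0.5]
opening: 0.0
```

Run:
```python
from h import *
import cv2
k=np.hstack
p,d=arm.camera("scene");q,e=arm.camera("top");np.save("top3.npy",e)
f=lambda a:cv2.resize(a,(760,290),interpolation=cv2.INTER_CUBIC)
cv2.imwrite("pics/s3.png",np.vstack([f(p[140:240,120:382]),f(q[155:255,125:387])]))
# depth -> world points, top
c=arm.get_calibration("top");T=np.linalg.inv(c["camera_from_world"])
v,u=np.mgrid[:384,:512];P=np.stack([(u-c["cx"])/c["fx"]*e,(v-c["cy"])/c["fy"]*e,e],-1)@T[:3,:3].T+T[:3,3]
for i,y in enumerate([.106,.013,-.079,-.172],1):
    m=(abs(P[...,1]-y)<.03)&(e>0)
    print(i,[(round(x,3),np.round(np.median(P[...,2][m&(abs(P[...,0]-x)<.004)]),4)) for x in np.arange(.545,.635,.01)])
    w=m&(P[...,0]>.55)&(P[...,0]<.575);z=np.polyfit(P[...,0][w],P[...,2][w],1);print("  slope angle",np.arctan(z[0]).round(3))
s=arm.state();print(s["time_s"],s["tool_pos"],s["force"])
```

```text
1 [(np.float64(0.545), np.float64(0.1102)), (np.float64(0.555), np.float64(0.1102)), (np.float64(0.565), np.float64(0.1097)), (np.float64(0.575), np.float64(0.1094)), (np.float64(0.585), np.float64(0.11)), (np.float64(0.595), np.float64(0.11)), (np.float64(0.605), np.float64(0.1097)), (np.float64(0.615), np.float64(0.1096)), (np.float64(0.625), np.float64(0.1091))]
  slope angle -0.051
2 [(np.float64(0.545), np.float64(0.016)), (np.float64(0.555), np.float64(0.0748)), (np.float64(0.565), np.float64(0.0854)), (np.float64(0.575), np.float64(0.0966)), (np.float64(0.585), np.float64(0.1103)), (np.float64(0.595), np.float64(0.1201)), (np.float64(0.605), np.float64(0.131)), (np.float64(0.615), np.float64(0.1357)), (np.float64(0.625), np.float64(0.088))]
  slope angle 0.828
3 [(np.float64(0.545), np.float64(0.1087)), (np.float64(0.555), np.float64(0.1087)), (np.float64(0.565), np.float64(0.1091)), (np.float64(0.575), np.float64(0.1092)), (np.float64(0.585), np.float64(0.1102)), (np.float64(0.595), np.float64(0.11)), (np.float64(0.605), np.float64(0.1106)), (np.float64(0.615), np.float64(0.1104)), (np.float64(0.625), np.float64(0.1107))]
  slope angle 0.001
4 [(np.float64(0.545), np.float64(0.1091)), (np.float64(0.555), np.float64(0.1091)), (np.float64(0.565), np.float64(0.1091)), (np.float64(0.575), np.float64(0.1091)), (np.float64(0.585), np.float64(0.1098)), (np.float64(0.595), np.float64(0.1101)), (np.float64(0.605), np.float64(0.1103)), (np.float64(0.615), np.float64(0.1107)), (np.float64(0.625), np.float64(0.1105))]
  slope angle -0.009
9.625 [ 0.53972645 -0.33623274  0.22987048] [-0.30826194  0.20457076 -0.27730234]
```

View pics/s3.png

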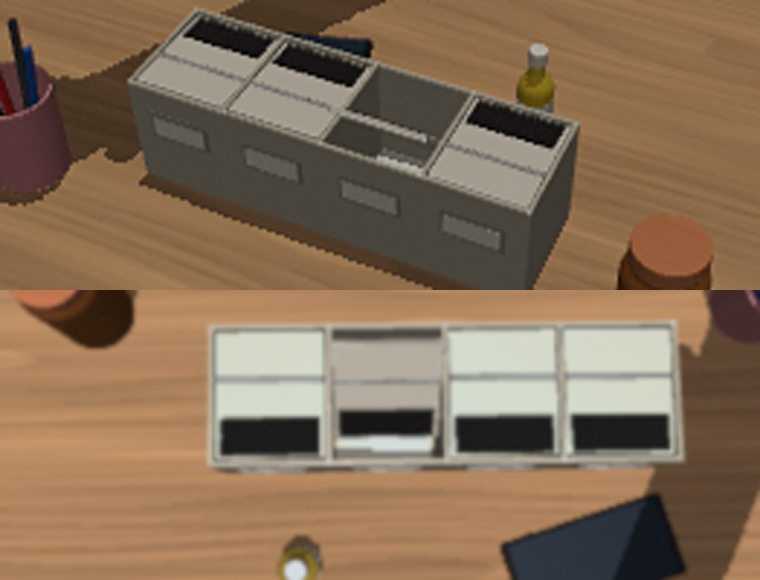

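Lid 2 is open (top view crop, about (387,400)). Its overall depth slope is about 0.84 rad, at the stop. The other three lids are level and the bystanders look undisturbed.

```bash
python3 -c "
from cell import arm
print(arm.hand_in())"
```

```text
the job is handed in; nothing more can be done
None
```

Lid 2 was the one that rocked. I pushed it down to its stop, left it open, and handed the job in at about 9.6 s with the arm clear of everything.

- **Finding it:** lids 4 and 3 were firm, at 7 N and 9 N for about 1.5 mm of press. Lid 2 gave way under 1 N even 5.6 mm down. That settled it, so I never pressed lid 1.
- **Opening it:** the force stayed near zero until it rose to 27 N at the stop, close to the depth I had predicted.
- **Last checks:** a line across most of the lid in the top depth image gives about 0.84 rad. A fit over a short stretch of it gave 0.83 rad. Both agree with the 0.85 rad stop within what I'd expect of the depth reading.
- **Other lids:** they read 109–111 mm high and level. One noisy short fit on lid 1 gave -0.05 rad, but its height profile is flat to within 1 mm.
- **Bystanders:** in the last pictures the spray bottle and phone look unmoved. The tumbler and pen cup are only partly in view, and nothing suggests they were touched.

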